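# Seat the kinematic stage and set its taper arbor

## Task

The stage top is standing on the deck of its kinematic base, short of its seats and a little askew. Push it along the deck, without lifting it off, until its three ball feet drop into the cone, the groove and the flat seat; then tap or press the taper arbor in the middle of the stage down until its collar is home on the socket, and let go. Leave the spool, the bottle, the loupe and the dial gauge where they stand.

Things in the scene. Friction and masses are not known exactly. Their poses are not given: they have to be found in the camera images.
- kin_base: Kinematic base: fixed aluminium block, 130 (x) x 215 (y) x 18 mm high. Origin on its underside below the middle of the seat set, z up; it spans x -65..65, y -142.5..72.5 mm; deck (top face) at z = 18 mm. Three steel seats are sunk in the +y part of the deck. The stage belongs with its origin over this one and its axes parallel to these; it starts on the bare -y part, so it has to go along +y.
- stage_mid (a point): Middle of the stage plate, stage's axes. The plate is 92 (x) x 116 (y) x 10 mm: its underside is 5 mm below this point, its top 5 mm above. Standing on the deck this point is 17 mm above the deck (plate edge 12 to 22 mm above it); with all feet seated it is 11.7 mm above the deck (edge 6.7 to 16.7 mm).
- foot_cone (a point): Centre of the stage's cone ball foot (steel ball, 18 mm diameter), at x -28, y 45 mm in the stage's frame, 9 mm above the ball's lowest point.
- foot_groove (a point): Centre of the stage's groove ball foot (steel ball, 18 mm diameter), at x -28, y -45 mm in the stage's frame, 9 mm above the ball's lowest point.
- foot_flat (a point): Centre of the stage's flat-seat ball foot (steel ball, 18 mm diameter), at x 30, y 0 mm in the stage's frame, 9 mm above the ball's lowest point.
- seat_cone (a point): Where the cone foot's centre lies when seated, 3.7 mm above the deck (a foot standing on the deck has its centre 9 mm above it). The seat is a round 45-degree cone, mouth 18 mm across, at x -28, y 45 mm of the base. A foot within about 7 mm of its seat falls in and centres itself by weight.
- seat_groove (a point): Where the groove foot's centre lies when the stage is seated, 3.7 mm above the deck: half-way along a 45-degree V-groove, 18 mm wide and 34 mm long, running along the base's y toward the cone, at x -28, y -45 mm of the base.
- seat_flat (a point): Where the flat foot's centre lies when the stage is seated, 3.7 mm above the deck: middle of a flat-floored round pocket, 32 mm across, 5.3 mm deep, at x 30, y 0 mm of the base.
- arbor (a joint): Taper arbor in the stage's socket: 0 = fully raised, 0.008 m = home, collar down on the socket boss. It starts 5 to 8 mm proud (0 to 0.003). It moves straight down into the stage, stiffly: about 5 N moves it, and it stays where it is left.
- arbor_top (a point): Middle of the flat top of the arbor's round steel head (20 mm across, 8 mm high), which stands on the stage 8 mm to the -x side of the plate's middle. Fully raised it is 22 mm above the plate's top face, home 14 mm above it.
- thread_spool: Bystander: wooden thread spool, 28 mm across, 30 mm high, standing loose beside the base; origin under its centre.
- part_bottle_3: Bystander: small glass bottle with a screw cap, 26 mm across, 48 mm high, standing loose beside the base; origin under its centre.
- eye_loupe: Bystander: black eye loupe, 42 mm across, 35 mm high, standing loose on the bench to the left; origin under its centre.
- dial_gauge: Bystander: round pocket dial gauge lying flat, 70 x 49 x 12 mm, loose on the bench to the right; origin under its centre.
- stage: The stage top: loose aluminium plate on three steel ball feet, 0.4 kg, feet and seats oiled (friction about 0.15). Origin level with the feet's lowest points, 17 mm below the plate's middle; x, y parallel to the base's when seated, z up. It starts 50 to 60 mm short of its place in y of the base, up to 12 mm off in x and up to 0.2 rad askew, feet on the deck.

How it is judged:
By the outcome, as a careful person would: the job done as asked, in the order asked, and still so for the second after the job is handed in, with the robot touching nothing.
It also fails if it takes over 51 s, if anything falls off the work surface, if the arm or the gripper's body presses on something with over 40 N, if the wrist force passes 120 N, or if a joint passes its speed limit or range.

## Robot

A 7-joint arm with a two-finger parallel gripper is mounted at the origin on a cart in front of the work surface, level with it; the furniture and walls round the work are solid. World frame = base frame: x ahead of the robot, y to its left, z up, the work surface at z = 0. Lengths are in m, angles in rad, forces in N, time in s.
With the tool pointing down it reaches from about 0.35 to 0.9 m from the base axis. Payload 8.1 kg.
Tool frame: the origin (TCP) lies on the centre line of the jaws, within the pads' length; the fingertips stand 14 mm ahead of it and the grasp point (between the pads) lies 5 mm behind it; z points along the fingers, y is the direction in which the jaws open and shut (so a half turn about z gives the same grasp; the last joint's range is limited). The gripper opens to 92 mm and grips with 3 to 60 N. Pads are 19 mm wide; open, the fingers measure 130 mm over their backs; the gripper's body (75 mm by 190 mm) begins 47 mm behind the grasp point.
Start: joints at [1.24, 0.434, 0.025, 1.573, -0.012, 1.134, -0.075], TCP at [0.141, -0.609, 0.241] pointing down, gripper open.
Joint ranges: [-2.62, 2.62], [-0.44, 2.09], [-1.27, 1.32], [0.08, 2.57], [-1.32, 4.46], [0.12, 2], [-2.74, 2.74]. Speed limits (rad/s): [2.22, 2.22, 3.01, 3.01, 3.14, 3.14, 3.14].

## Interface

Orientations are given as a rotation vector (axis times angle).
In Python, from cell import observe, eyes, arm gives the robot as it stands.
- The arm moves only by the tool step_arm, never from a script. Its argument "series" is a list that holds one entry, the list of rows, each a list of 5 numbers: the finger opening in m, from 0 to 0.0918, then the shift along the world's x, y, z in m, then the turn about the world's z in degrees. In form: [[[hand, dx, dy, dz, spin], ...]]. A call has 1 to 20 rows; each row is the pose to reach, as a shift and turn from the pose measured when the call began; what a row does not reach only later rows make up. A row lasts 1/12 s, in which the tool goes at most 41.7 mm and 7.16 degrees, less where a joint would pass 70% of its speed; a pose out of reach is approached as far as the arm can. A call with a gripper value outside its range is refused whole. The fingers move at their own pace and stop on an object; "squeeze" is the grip in N (left out, the last holds). Time passes only in rows, so rows that repeat a pose let the fingers close. It gives the time, the measured TCP pose, the force and the opening at its end, in the units of the state.
- observe(): the state, without advancing time (a new reading comes with each control period).
- eyes.get_image(name): name is "side" or "top" or "wrist"; returns (picture, depth): 384x512x3 uint8, red, green, blue; 384x512 float32, m along the optical axis (not along the pixel's ray), 0 where there is no reading.
- eyes.camera_params(name): a dict with "intrinsics" (3x3 intrinsics, pixels), "position" and "attitude" of the camera in the world. Camera axes: x right, y down, z forward; pixel columns grow to the right and rows downward; lengths in m; the calibration is good to about 2 mm. A picture is of the moment at which its call begins: read the wrist's pose just before it. camera_params takes no time and is no camera call; for the wrist camera it gives the pose at the moment of the call.
- arm.sign_off(): hands the job in, once; it reports no verdict.
The state is a dict: "clock": time; "joints": joint angles; "dq": joint speeds; "joint_efforts": joint torques, N m; "position": TCP position; "ee_rot": TCP orientation; "force": force on the tool from outside, world axes, zero at the start; "ft_torque": the same for the moment, N m; "width": opening from 0.0 (shut) to 1.0 (fully open).
Only numpy, scipy, OpenCV 4.12 (cv2) and the standard library are available. Lean on these libraries where they do the work, as an engineer would, in place of code of your own. Each camera call takes 0.05 s, during which the arm holds its last target.

## Working session

There is one attempt and no reset: what is moved stays moved. The work goes in short steps, Python scripts to look and compute and a tool call to move; the robot and the scene stay as the last step left them, time stands still between calls to the robot, and variables do not carry over. Pictures are saved under pics/ and viewed, and the job is handed in when it is done.

Besides the shell and the picture viewer there is one more tool, called after "Call:" in YAML: its name, and indented under it one key for each argument. step_arm: Moves the arm, as the interface text tells. Its arguments: {"type":"object","properties":{"series":{"type":"array"},"squeeze":{"type":"number"}},"required":["series"]}

```bash
mkdir -p pics; ls; python3 - <<'E'
from cell import observe, eyes, arm
import cv2
s=observe(); print(s)
for n in ["side","top"]:
    p,d=eyes.get_image(n); cv2.imwrite(f"pics/{n}0.png",p[:,:,::-1]); 
    c=eyes.camera_params(n); print(n,c)
    import numpy as np; np.save(f"pics/{n}0.npy",d)
E
```

```text
pics
{'clock': 0.0, 'joints': array([ 1.24039356,  0.4352381 ,  0.02496384,  1.57413312, -0.01157645,
        1.13401346, -0.07508625]), 'dq': array([ 0.00266631,  0.00011008,  0.00038281,  0.00025108,  0.00095392,
       -0.0002579 , -0.00025058]), 'joint_efforts': array([ 3.02620974e-04, -6.67857242e+01,  9.84650105e-01, -3.14455891e+01,
       -6.07008906e-02,  4.32223734e-02,  1.28310089e-04]), 'position': array([ 0.14097357, -0.60836414,  0.23992155]), 'ee_rot': array([-3.11964357e+00, -3.56816047e-01,  5.52032514e-04]), 'force': array([-0.13358677,  0.71953018,  0.16721866]), 'ft_torque': array([-0.01549144, -0.01454429, -0.01862834]), 'width': 1.0011441823973206}
side {'intrinsics': array([[415.29421723,   0.        , 261.26015939],
       [  0.        , 415.29421723, 196.78045702],
       [  0.        ,   0.        ,   1.        ]]), 'position': array([0.03906371, 0.82539349, 0.67817798]), 'attitude': array([-0.67218548,  2.45727641, -1.38238506])}
top {'intrinsics': array([[483.39646352,   0.        , 253.54721048],
       [  0.        , 483.39646352, 189.34777297],
       [  0.        ,   0.        ,   1.        ]]), 'position': array([ 0.33298016, -0.03551609,  1.55598826]), 'attitude': array([-2.11299013,  2.17975419, -0.13384352])}
```

View pics/side0.png

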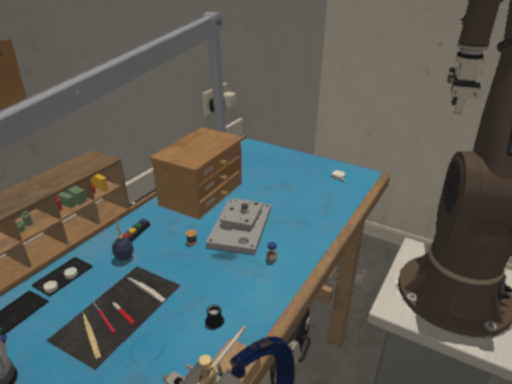

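View pics/top0.png

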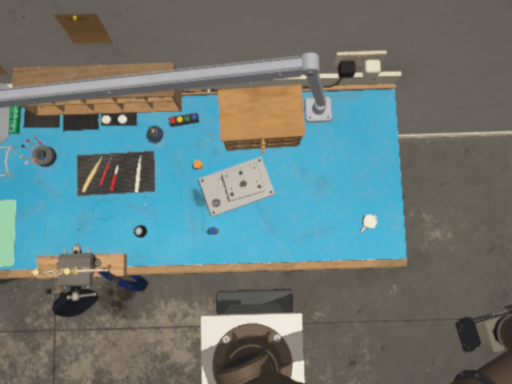

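```bash
python3 - <<'E'
import cv2,numpy as np
a=cv2.imread('pics/top0.png')[140:250,180:300]; cv2.imwrite('pics/topz.png',cv2.resize(a,None,fx=6,fy=5.4*6/5.4*0.9 if 0 else 5.4,interpolation=cv2.INTER_CUBIC) if 0 else cv2.resize(a,None,fx=5,fy=5,interpolation=cv2.INTER_CUBIC))
a=cv2.imread('pics/side0.png')[180:280,180:300]; cv2.imwrite('pics/sidez.png',cv2.resize(a,None,fx=6,fy=6,interpolation=cv2.INTER_CUBIC))
E
```

```text
(no output)
```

View pics/topz.png

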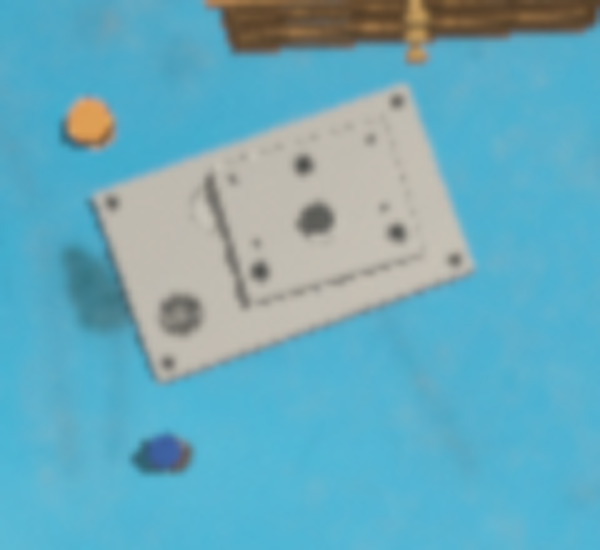

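View pics/sidez.png

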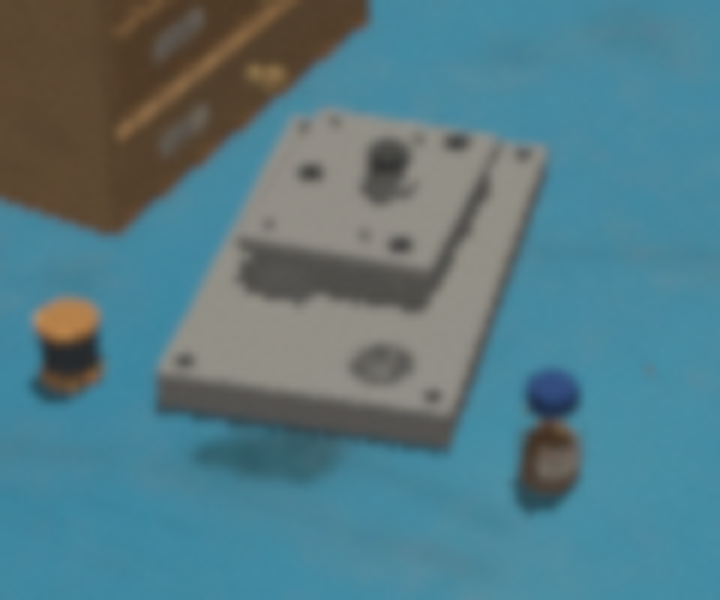

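```bash
cat > h.py <<'E'
import numpy as np,cv2
from scipy.spatial.transform import Rotation as R
def ray(c,px,z):
    K=c['intrinsics'];Rm=R.from_rotvec(c['attitude']).as_matrix()
    px=np.atleast_2d(np.array(px,float))
    d=(np.c_[px,np.ones(len(px))]@np.linalg.inv(K).T)@Rm.T
    o=c['position']; return o+d*((z-o[2])/d[:,2])[:,None]
def pts(c,d):
    v,u=np.indices(d.shape);K=c['intrinsics'];Rm=R.from_rotvec(c['attitude']).as_matrix()
    P=np.stack([(u-K[0,2])/K[0,0]*d,(v-K[1,2])/K[1,1]*d,d],-1)
    return P@Rm.T+c['position']
E
python3 - <<'E'
from h import *
from cell import eyes
np.set_printoptions(precision=4,suppress=True)
c=eyes.camera_params('top'); d=np.load('pics/top0.npy')
z=lambda l:[((x+.5)/5-.5+180,(y+.5)/5-.5+140) for x,y in l]
print('base corners TL TR BR BL\n',ray(c,z([(92,197),(408,85),(472,268),(158,382)]),.018))
print('feet flat cone groove\n',ray(c,z([(303,165),(260,272),(397,233)]),.040))
print('arbor',ray(c,z([(316,219)]),.06))
print('stage corners TL TR BR BL',ray(c,z([(212,172),(390,115),(425,255),(243,305)]),.04))
P=pts(c,d)
for n,(x,y) in dict(deck=(150,250),stage=(280,220),arb=(316,219),cabtop=(400,-100)).items():
    u,v=z([(x,y)])[0]; print(n,P[int(round(v)),int(round(u))])
m=(P[...,2]>.05)&(P[...,0]>.4)&(P[...,0]<.8)&(P[...,1]>-.25)&(P[...,1]<.15)
Q=P[m&(P[...,0]>.55)]; print(Q.min(0),Q.max(0))
for col in range(215,310,10):
    v=[r for r in range(100,165) if P[r,col,2]>.05]; print(col,P[v[-1],col],P[v[-4],col])
cs=eyes.camera_params('side');S=pts(cs,np.load('pics/side0.npy'))
m=(S[...,2]>.03)&(S[...,0]>.45)&(S[...,0]<.9)&(S[...,1]>-.3)&(S[...,1]<.1);Q=S[m]
for a in np.arange(.5,.8,.01):
    q=Q[(Q[:,0]>a)&(Q[:,0]<=a+.01)]
    if len(q):print(round(a,2),q[:,1].min(),q[:,1].max(),q[:,2].max())
E
```

```text
base corners TL TR BR BL
 [[ 0.5815  0.1555  0.018 ]
 [ 0.6484 -0.0506  0.018 ]
 [ 0.5276 -0.0877  0.018 ]
 [ 0.4607  0.1151  0.018 ]]
feet flat cone groove
 [[ 0.5942  0.0181  0.04  ]
 [ 0.5265  0.0471  0.04  ]
 [ 0.5486 -0.0403  0.04  ]]
arbor [[0.5563 0.0102 0.06  ]]
stage corners TL TR BR BL [[ 0.5916  0.0761  0.04  ]
 [ 0.6247 -0.0382  0.04  ]
 [ 0.534  -0.0575  0.04  ]
 [ 0.5059  0.0584  0.04  ]]
deck [0.5436 0.1168 0.0243]
stage [0.5577 0.0323 0.0418]
arb [0.558  0.0096 0.0565]
cabtop [ 0.7291 -0.0492  0.1635]
[ 0.5508 -0.2497  0.05  ] [0.7999 0.15   0.5195]Traceback (most recent call last):
  File "<stdin>", line 16, in <module>
IndexError: list index out of range
```

```bash
python3 - <<'E'
from h import *
from cell import eyes
np.set_printoptions(precision=3,suppress=True)
c=eyes.camera_params('top'); P=pts(c,np.load('pics/top0.npy'))
for col in range(215,312,8):
    v=[r for r in range(100,165) if .03<P[r,col,2]<.25]
    if v: print(col,v[-1],P[v[-1],col],P[v[-4],col])
print("side")
cs=eyes.camera_params('side');S=pts(cs,np.load('pics/side0.npy'))
m=(S[...,2]>.05)&(S[...,0]>.45)&(S[...,0]<.9)&(S[...,1]>-.3)&(S[...,1]<.12)&(S[...,2]<.2);Q=S[m]
for a in np.arange(.5,.86,.02):
    q=Q[(Q[:,0]>a)&(Q[:,0]<=a+.02)]
    if len(q):print(round(a,2),len(q),q[:,1].min(),q[:,1].max(),q[:,2].max())
E
```

```text
223 141 [0.67  0.062 0.158] [0.678 0.062 0.164]
231 148 [0.676 0.046 0.035] [0.675 0.043 0.082]
239 148 [0.676 0.02  0.031] [0.678 0.019 0.068]
247 147 [ 0.678 -0.006  0.035] [ 0.677 -0.007  0.081]
255 164 [ 0.621 -0.03   0.036] [ 0.678 -0.032  0.071]
263 152 [ 0.661 -0.057  0.031] [ 0.66  -0.056  0.09 ]
271 145 [ 0.68  -0.083  0.042] [ 0.681 -0.082  0.078]
279 144 [ 0.681 -0.108  0.048] [ 0.681 -0.107  0.092]
287 144 [ 0.683 -0.134  0.038] [ 0.682 -0.132  0.082]
295 144 [ 0.682 -0.16   0.036] [ 0.681 -0.157  0.083]
303 136 [ 0.678 -0.175  0.156] [ 0.684 -0.174  0.168]
side
0.54 31 0.00038479223741794133 0.019917744869631382 0.06581307522287594
0.56 7 0.004462690546978787 0.01795932733308314 0.06238853229391128
0.64 7 -0.05717182014974809 -0.04349249587118542 0.14556115089131527
0.66 1080 -0.17897165899031164 0.0744830104073766 0.16904825621109143
0.68 1086 -0.18016509223269028 0.07453884246188236 0.16999230864896397
0.7 466 -0.1786372252834072 0.07504596603561553 0.16927649007909562
0.72 452 -0.17739168299285923 0.07490587911332769 0.1701086822828487
0.74 444 -0.1772082450029373 0.07646409245121388 0.16971192373231003
0.76 439 -0.2232155153987514 0.07618721436690157 0.1996754286434358
0.78 555 -0.24334853370826814 0.07715113748431279 0.19942377455437266
0.8 435 -0.21549446426020769 0.07854541062659204 0.19166532284160082
0.82 168 -0.173271524979277 0.07964857211105847 0.16933418691885915
0.84 1 -0.2790067915689203 -0.2790067915689203 0.18671521620839415
```

```bash
python3 - <<'E'
from h import *
from cell import eyes,observe
np.set_printoptions(precision=3,suppress=True)
s=observe();M=R.from_rotvec(s['ee_rot']).as_matrix();print(M); print('jaw angle',np.degrees(np.arctan2(M[1,1],M[0,1])))
c=eyes.camera_params('wrist');print(c['position']-s['position'],R.from_rotvec(c['attitude']).as_matrix())
E
```

```text
[[ 0.974  0.226 -0.   ]
 [ 0.226 -0.974  0.001]
 [-0.    -0.001 -1.   ]]
jaw angle -76.95216422739155
[0.067 0.015 0.145] [[ 0.225 -0.942 -0.248]
 [-0.974 -0.218 -0.057]
 [-0.     0.255 -0.967]]
```

Call:
step_arm:
  series:
    - [[0.09,0.039,0.063,0.02,5],[0.09,0.06,0.1,0.03,12],[0.09,0.08,0.13,0.04,19],[0.09,0.1,0.17,0.06,26],[0.09,0.13,0.2,0.06,33],[0.09,0.15,0.24,0.06,40],[0.09,0.17,0.27,0.06,47],[0.09,0.19,0.31,0.06,54],[0.09,0.21,0.34,0.06,61],[0.09,0.24,0.38,0.06,68],[0.09,0.26,0.41,0.06,75],[0.09,0.28,0.45,0.06,82],[0.09,0.3,0.48,0.06,89],[0.09,0.32,0.52,0.06,95],[0.09,0.34,0.55,0.06,95],[0.09,0.36,0.59,0.06,95],[0.09,0.38,0.62,0.06,95],[0.09,0.389,0.629,0.06,95],[0.09,0.389,0.629,0.06,95]]

```text
clock: 1.68
position: [0.5323, 0.0287, 0.2999]
ee_rot: [-1.833, -2.548, -0.006]
force: [-0.9, -0.2, 0.8]
width: 0.98
```

Call:
step_arm:
  series:
    - [[0.0,0,0,0,7],[0.0,0,0,0,14],[0.0,0,0,0,21],[0.0,0,0,0,28],[0.0,0,0,0,35],[0.0,0,0,0,42],[0.0,0,0,0,49],[0.0,0,0,0,56],[0.0,0,0,0,63],[0.0,0,0,0,70],[0.0,0,0,0,77],[0.0,0,0,0,84],[0.0,0,0,0,90],[0.0,0,0,0,90],[0.0,0,0,0,90]]

```text
clock: 2.93
position: [0.5321, 0.0285, 0.2995]
ee_rot: [0.5, -3.096, -0.002]
force: [-0.5, -0.8, -0.1]
width: 0.006
```

```bash
cat > look.py <<'E'
import sys
from h import *
from cell import eyes,observe
np.set_printoptions(precision=4,suppress=True)
def look(n,tag):
    s=observe();c=eyes.camera_params(n);p,d=eyes.get_image(n)
    cv2.imwrite(f"pics/{tag}.png",p[:,:,::-1]);np.savez(f"pics/{tag}.npz",d=d,**c)
    M=R.from_rotvec(s['ee_rot']).as_matrix()
    print('t',round(s['clock'],2),'pos',s['position'],'jaw',np.degrees(np.arctan2(M[1,1],M[0,1])),'down',M[:,2],'F',s['force'],'w',round(s['width'],3),'j',s['joints'],'dq',abs(s['dq']).max())
    return p,d,c
if __name__=='__main__':
    for n in sys.argv[2:]: look(n,sys.argv[1]+n)
E
python3 look.py a wrist
```

```text
t 2.93 pos [0.5321 0.0285 0.2995] jaw 108.34467949079982 down [-0.0052  0.0003 -1.    ] F [-0.4603 -0.8262 -0.0584] w 0.006 j [ 0.5678  0.4065 -0.9912  1.6485  0.3498  1.2839  1.4027] dq 0.025344463652077782
```

View pics/awrist.png

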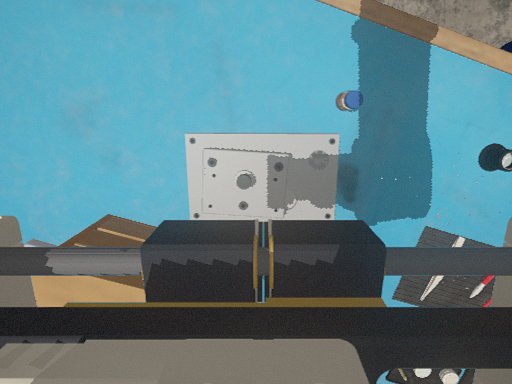

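```bash
python3 - <<'E'
import cv2
a=cv2.imread('pics/awrist.png')[125:225,180:345]; cv2.imwrite('pics/awz.png',cv2.resize(a,None,fx=4.8,fy=4.8,interpolation=cv2.INTER_CUBIC))
E
```

```text
(no output)
```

View pics/awz.png

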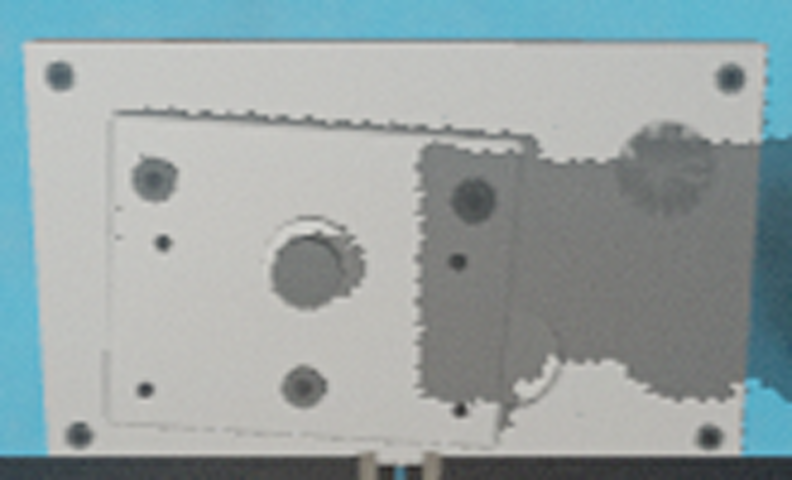

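```bash
cat > m1.py <<'E'
from h import *
np.set_printoptions(precision=4,suppress=True)
c=dict(np.load('pics/awrist.npz'))
z=lambda l:[((x+.5)/4.8-.5+180,(y+.5)/4.8-.5+125) for x,y in l]
S=ray(c,z([(60,76),(730,78),(709,437),(79,436)]),.018); print(S)
yd=(S[1]-S[0]+S[2]-S[3])[:2]; th=np.arctan2(-yd[0],yd[1]); print('base th',np.degrees(th))
X=np.array([np.cos(th),np.sin(th)]);Y=np.array([-X[1],X[0]])
print('screw spans',np.linalg.norm(S[1]-S[0]),np.linalg.norm(S[2]-S[1]),np.linalg.norm(S[3]-S[2]))
o=S.mean(0)[:2]+.035*Y
co=ray(c,z([(667,168)]),.018)[0,:2]; print('origin',o,'from cone',co+.028*X-.045*Y)
F=ray(c,z([(154,179),(473,200),(304,386)]),.040)[:,:2]; g,cn,f=F
v=cn-g; ts=np.arctan2(-v[0],v[1]); xs=np.array([np.cos(ts),np.sin(ts)])
print('len',np.linalg.norm(v),'stage th',np.degrees(ts)); m1=(g+cn)/2+.028*xs; m2=f-.03*xs
print('mid',m1,m2); d=(m1+m2)/2-o; print('stage in base',d@X,d@Y,np.degrees(ts-th))
for n,q in zip('gcf',F): print(n,(q-o)@X,(q-o)@Y)
E
python3 m1.py
```

```text
[[ 0.5339 -0.075   0.018 ]
 [ 0.4731  0.1105  0.018 ]
 [ 0.578   0.145   0.018 ]
 [ 0.6391 -0.0408  0.018 ]]
base th 18.17972659777071
screw spans 0.1952899089349482 0.11037058561692842 0.19559604921986037
origin [0.5451 0.0682] from cone [0.5442 0.0685]
len 0.09001531987414872 stage th 14.509590641526389
mid [0.5658 0.0123] [0.5658 0.0125]
stage in base 0.002251345324188884 -0.05946693801967573 -3.670135956244321
g -0.028563719072800035 -0.1026602595724026
c -0.022801644009813455 -0.012829550441205033
f 0.03218127042693538 -0.06131699535265317
```

Call:
step_arm:
  series:
    - [[0,0.02,-0.03,0,0],[0,0.04,-0.06,0,0],[0,0.0635,-0.098,0,0],[0,0.0635,-0.098,-0.04,0],[0,0.0635,-0.098,-0.08,0],[0,0.0635,-0.098,-0.12,0],[0,0.0635,-0.098,-0.16,0],[0,0.0635,-0.098,-0.18,0],[0,0.0635,-0.098,-0.18,0],[0,0.0635,-0.098,-0.18,0]]

```text
clock: 3.82
position: [0.5953, -0.0693, 0.1193]
ee_rot: [0.496, -3.095, -0.002]
force: [0.7, 1.5, -0.2]
width: 0.005
```

```bash
python3 look.py b wrist side
```

```text
t 3.82 pos [ 0.5953 -0.0693  0.1193] jaw 108.21993069180424 down [-0.0068  0.0004 -1.    ] F [ 0.6931  1.4573 -0.2103] w 0.005 j [ 0.5764  0.6724 -0.8403  1.7181  0.5729  1.0229  1.4196] dq 0.04272974112421948
t 3.87 pos [ 0.5964 -0.0691  0.1209] jaw 108.24150789812828 down [-0.0038  0.0004 -1.    ] F [ 0.2164 -0.0559  0.0333] w 0.006 j [ 0.5767  0.6708 -0.8416  1.7166  0.5728  1.023   1.4201] dq 0.024230091635224695
```

View pics/bside.png

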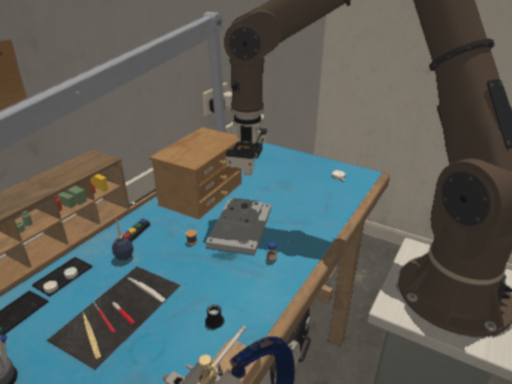

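View pics/bwrist.png

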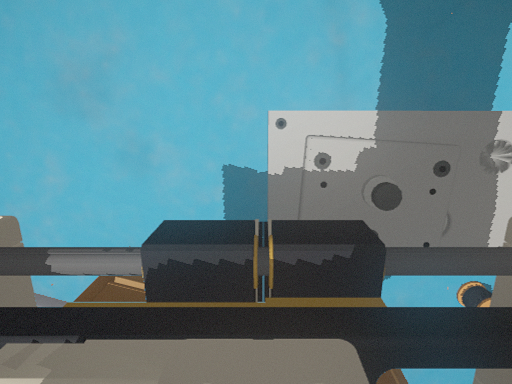

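```bash
python3 - <<'E'
from h import *
np.set_printoptions(precision=3,suppress=True)
c=dict(np.load('pics/bwrist.npz'));d=c.pop('d');P=pts(c,d)
t=np.array([.5953,-.0693,.1193]);th=np.radians(18.2)
X=np.array([np.cos(th),np.sin(th),0]);Y=np.array([-X[1],X[0],0])
for r in (222,235,245,255,270,290):
  print(r,[(u,*np.round(1000*np.array([(P[r,u]-t)@X,(P[r,u]-t)@Y,P[r,u,2]-t[2]])).astype(int)) for u in (145,175,210,240,255,259,263,268,274,300,350,380)])
E
```

```text
222 [(145, np.int64(30), np.int64(-109), np.int64(-118)), (175, np.int64(-36), np.int64(-26), np.int64(60)), (210, np.int64(-36), np.int64(-16), np.int64(60)), (240, np.int64(-36), np.int64(-7), np.int64(60)), (255, np.int64(-11), np.int64(-4), np.int64(-8)), (259, np.int64(-9), np.int64(-2), np.int64(-12)), (263, np.int64(-9), np.int64(0), np.int64(-12)), (268, np.int64(-11), np.int64(3), np.int64(-7)), (274, np.int64(-36), np.int64(3), np.int64(60)), (300, np.int64(-36), np.int64(11), np.int64(60)), (350, np.int64(-36), np.int64(26), np.int64(60)), (380, np.int64(15), np.int64(92), np.int64(-78))]
235 [(145, np.int64(43), np.int64(-110), np.int64(-118)), (175, np.int64(-35), np.int64(-24), np.int64(69)), (210, np.int64(-35), np.int64(-14), np.int64(69)), (240, np.int64(-36), np.int64(-6), np.int64(71)), (255, np.int64(-34), np.int64(-2), np.int64(66)), (259, np.int64(-9), np.int64(-2), np.int64(6)), (263, np.int64(-9), np.int64(0), np.int64(5)), (268, np.int64(-10), np.int64(2), np.int64(9)), (274, np.int64(-35), np.int64(3), np.int64(69)), (300, np.int64(-36), np.int64(10), np.int
[... 1816 characters left out ...]
), (350, np.int64(-29), np.int64(22), np.int64(77)), (380, np.int64(-29), np.int64(30), np.int64(76))]
290 [(145, np.int64(-23), np.int64(-30), np.int64(77)), (175, np.int64(-23), np.int64(-23), np.int64(76)), (210, np.int64(-23), np.int64(-14), np.int64(76)), (240, np.int64(-23), np.int64(-6), np.int64(77)), (255, np.int64(-10), np.int64(-3), np.int64(55)), (259, np.int64(4), np.int64(-2), np.int64(34)), (263, np.int64(5), np.int64(0), np.int64(32)), (268, np.int64(4), np.int64(2), np.int64(34)), (274, np.int64(-23), np.int64(3), np.int64(77)), (300, np.int64(-23), np.int64(9), np.int64(77)), (350, np.int64(-23), np.int64(22), np.int64(77)), (380, np.int64(-23), np.int64(30), np.int64(77))]
```

Call:
step_arm:
  series:
    - [[0,0,0,-0.03,0],[0,0,0,-0.06,0],[0,0,0,-0.084,0],[0,0,0,-0.084,0],[0,-0.0031,0.0095,-0.084,0],[0,-0.0047,0.0142,-0.084,0],[0,-0.0062,0.019,-0.084,0],[0,-0.0078,0.0237,-0.084,0],[0,-0.0094,0.0285,-0.084,0],[0,-0.0109,0.0332,-0.084,0],[0,-0.0125,0.038,-0.084,0],[0,-0.014,0.0427,-0.084,0],[0,-0.0156,0.0475,-0.084,0],[0,-0.0172,0.0522,-0.084,0],[0,-0.0178,0.0542,-0.084,0],[0,-0.0178,0.0542,-0.084,0]]

```text
clock: 5.25
position: [0.5788, -0.0137, 0.0376]
ee_rot: [0.5, -3.099, -0.002]
force: [-0.6, 0.4, 0.1]
width: 0.009
```

```bash
python3 look.py c wrist top; python3 - <<'E'
import cv2
a=cv2.imread('pics/ctop.png')[140:250,180:300]; cv2.imwrite('pics/ctopz.png',cv2.resize(a,None,fx=5,fy=5,interpolation=cv2.INTER_CUBIC))
E
```

```text
t 5.25 pos [ 0.5788 -0.0137  0.0376] jaw 108.32616240185666 down [-0.0026  0.0009 -1.    ] F [-0.5673  0.4089  0.0684] w 0.009 j [ 0.4495  0.74   -0.7711  1.8348  0.6723  0.8521  1.2337] dq 0.01072611775307585
t 5.3 pos [ 0.579  -0.0143  0.0376] jaw 108.30061496696077 down [-0.0025  0.0005 -1.    ] F [-0.7868 -0.652  -0.3737] w 0.01 j [ 0.45    0.7401 -0.7707  1.8344  0.6725  0.8522  1.2341] dq 0.009789738316919396
```

View pics/cwrist.png

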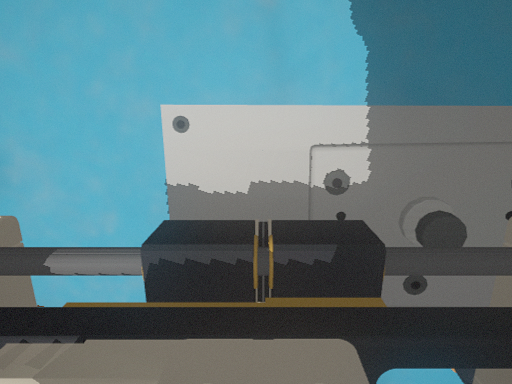

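View pics/ctopz.png

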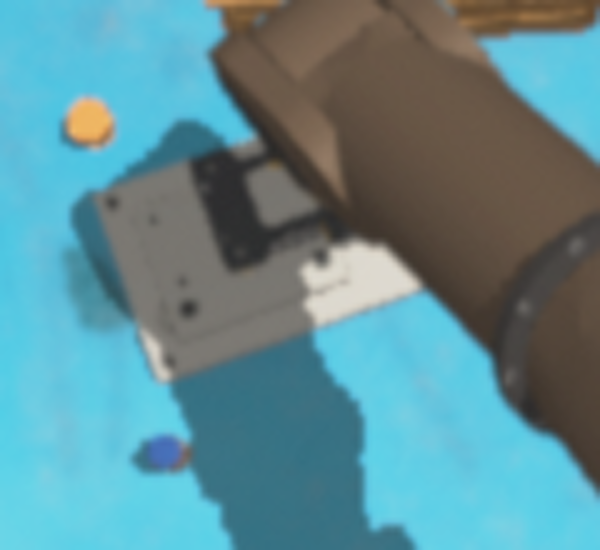

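```bash
python3 - <<'E'
from h import *
np.set_printoptions(precision=4,suppress=True)
o=np.array([.5449,.0683]);th=np.radians(18.2);X=np.array([np.cos(th),np.sin(th)]);Y=np.array([-X[1],X[0]])
B=lambda p:np.c_[(p[:,:2]-o)@X,(p[:,:2]-o)@Y]*1000
c=dict(np.load('pics/cwrist.npz'));d=c.pop('d')
print('base screw',B(ray(c,[(181,124)],.018)))
for zz in (.034,.0395): print(zz,'groove, flat screw, edge',B(ray(c,[(337,182),(415,285),(310,200),(312,147)],zz)),)
ct=dict(np.load('pics/ctop.npz'));z=lambda l:[((x+.5)/5-.5+180,(y+.5)/5-.5+140) for x,y in l]
print('top: cone, TL corner',B(ray(ct,z([(188,308)]),.0347)))
print('base screws top',B(ray(ct,z([(113,203),(170,360)]),.018)))
P=pts(c,d)
for (u,v) in [(350,165),(320,182),(337,205),(360,215),(320,160),(290,160),(240,150),(440,232),(405,205)]: print(u,v,B(P[v,u][None])[0],P[v,u,2])
E
```

```text
base screw [[ -55.0796 -132.28  ]]
0.034 groove, flat screw, edge [[-27.1778 -51.1523]
 [ 31.2287  -4.2137]
 [-17.688  -64.4028]
 [-44.7508 -64.5357]]
0.0395 groove, flat screw, edge [[-28.4264 -52.5402]
 [ 27.8218  -7.3362]
 [-19.2873 -65.3011]
 [-45.3501 -65.4291]]
top: cone, TL corner [[-29.3885  36.292 ]]
base screws top [[ 53.6669  59.9612]
 [-54.7343  58.9375]]
350 165 [-60.9679 -88.7124] 0.18284010466180026
320 182 [-27.5989 -60.1146] 0.035921223879043396
337 205 [-15.4966 -50.7678] 0.035510461775737995
360 215 [ -9.9304 -38.3848] 0.03490961564893896
320 160 [-38.5269 -60.5249] 0.03520878647156103
290 160 [-36.2379 -73.9268] 0.020343277587828418
240 150 [ -41.5781 -100.906 ] 0.02024422327197184
440 232 [-9.6481 -9.5886] 0.057084381698712244
405 205 [-16.0206 -16.8185] 0.037012774775013496
```

Call:
step_arm:
  series:
    - [[0,-0.0016,0.0047,0,0],[0,-0.0031,0.0095,0,0],[0,-0.004,0.0123,0,0],[0,-0.0044,0.0133,0,0],[0,-0.0047,0.0142,0,0],[0,-0.005,0.0152,0,0],[0,-0.0053,0.0162,0,0],[0,-0.0056,0.0171,0,0],[0,-0.0059,0.0181,0,0],[0,-0.0062,0.019,0,0],[0,-0.0066,0.02,0,0],[0,-0.0069,0.0209,0,0],[0,-0.0069,0.0209,0,0],[0,-0.0069,0.0209,0,0]]

```text
clock: 6.52
position: [0.5722, 0.0064, 0.0376]
ee_rot: [0.499, -3.099, -0.001]
force: [1.9, -1.2, 1.2]
width: 0.006
```

```bash
python3 look.py d wrist top side; python3 - <<'E'
import cv2
a=cv2.imread('pics/dtop.png')[140:250,180:300]; cv2.imwrite('pics/dtopz.png',cv2.resize(a,None,fx=5,fy=5,interpolation=cv2.INTER_CUBIC))
a=cv2.imread('pics/dside.png')[180:280,180:300]; cv2.imwrite('pics/dsidez.png',cv2.resize(a,None,fx=6,fy=6,interpolation=cv2.INTER_CUBIC))
E
```

```text
t 6.52 pos [0.5722 0.0064 0.0376] jaw 108.28311606754366 down [-0.0024  0.0006 -1.    ] F [ 1.863  -1.2415  1.2109] w 0.006 j [ 0.4172  0.7318 -0.7711  1.8522  0.6725  0.8422  1.1924] dq 0.002814532703257827
t 6.57 pos [0.5722 0.0064 0.0376] jaw 108.2827093756925 down [-0.0024  0.0006 -1.    ] F [ 1.3567 -0.5435  2.13  ] w 0.008 j [ 0.4172  0.7318 -0.7711  1.8521  0.6725  0.8422  1.1925] dq 0.0016465213562848204
t 6.62 pos [0.5722 0.0064 0.0376] jaw 108.28321832746542 down [-0.0024  0.0006 -1.    ] F [ 1.1183 -1.687   0.9931] w 0.006 j [ 0.4173  0.7318 -0.7711  1.8521  0.6725  0.8422  1.1925] dq 0.0011313087205269893
```

View pics/dwrist.png

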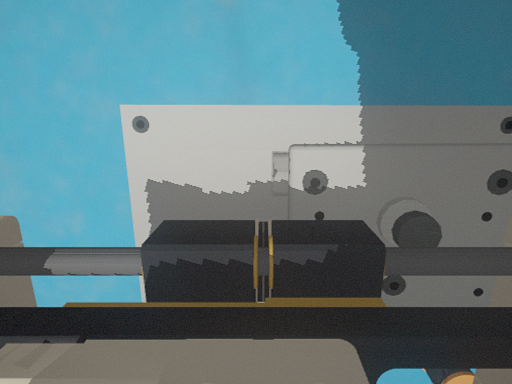

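View pics/dtopz.png

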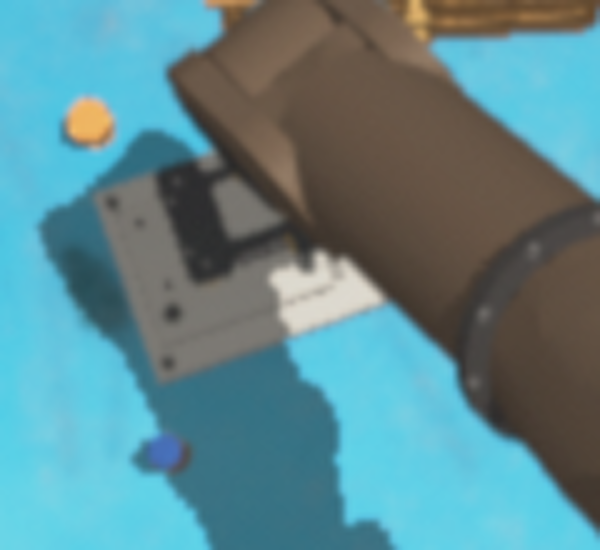

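View pics/dsidez.png

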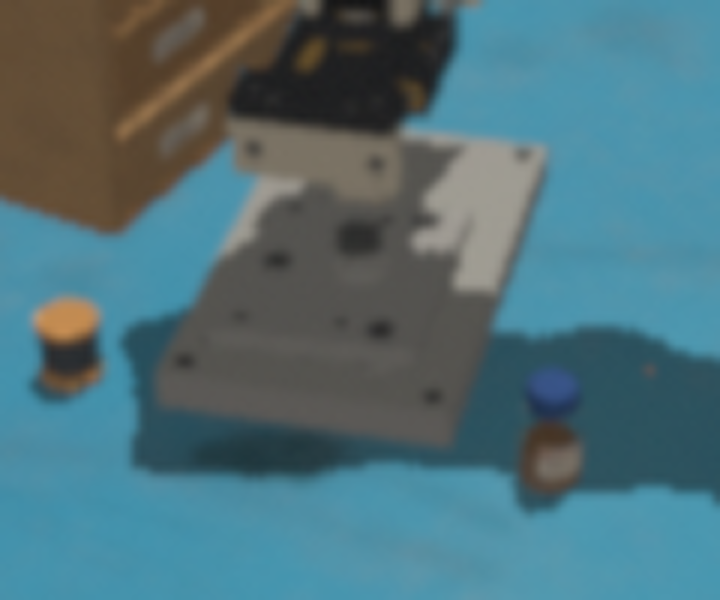

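```bash
cat > m2.py <<'E'
from h import *
np.set_printoptions(precision=4,suppress=True)
o=np.array([.5449,.0683]);th=np.radians(18.2);X=np.array([np.cos(th),np.sin(th)]);Y=np.array([-X[1],X[0]])
B=lambda p:np.c_[(p[:,:2]-o)@X,(p[:,:2]-o)@Y]*1000
E
python3 - <<'E'
from m2 import *
c=dict(np.load('pics/dwrist.npz'));d=c.pop('d')
print('tcp',B(np.array([[.5722,.0064]])))
print('base screws',B(ray(c,[(141,124),(508,125)],.018)))
print('groove, cone, flat',B(ray(c,[(315.5,182),(500.5,182),(394,285)],.0347)))
print('edge',B(ray(c,[(289,200),(289.5,147)],.0347)))
P=pts(c,d)
for b in [(300,320,155,175),(330,355,150,180),(420,470,155,180),(340,370,195,210),(180,250,130,160),(455,475,250,270)]:
    q=P[b[2]:b[3],b[0]:b[1]].reshape(-1,3); print(B(q).mean(0),np.median(q[:,2]))
q=P[228:240,405:430].reshape(-1,3);print('arbor',B(q).mean(0),np.median(q[:,2]))
ct=dict(np.load('pics/dtop.npz'));z=lambda l:[((x+.5)/5-.5+180,(y+.5)/5-.5+140) for x,y in l]
print('top: cone',B(ray(ct,z([(172,313)]),.0347)))
E
```

```text
tcp [[  6.6007 -67.33  ]]
base screws [[ -55.0857 -132.334 ]
 [ -54.7818   63.3459]]
groove, cone, flat [[-27.304  -40.9019]
 [-27.4078  52.0854]
 [ 30.8402   4.9847]]
edge [[-17.8697 -54.0064]
 [-44.7989 -54.3792]]
[-36.3719 -44.4628] 0.03585019797960452
[-36.5635 -28.8036] 0.03621503778938513
[-35.6564  20.3848] 0.038041359348102544
[-17.4157 -21.0964] 0.03596173436277912
[-44.4296 -93.2888] 0.01914045252195931
[-22.1847 -12.1813] 0.10735360345252842
arbor [-9.1737  1.0562] 0.056992710916444575
top: cone [[-28.922   46.8833]]
```

Call:
step_arm:
  series:
    - [[0,0.0003,-0.001,0,0],[0,0.0006,-0.002,0,0],[0,0.0009,-0.003,0,0],[0,0.0012,-0.004,0,0],[0,0.0016,-0.005,0,0],[0,0.0022,-0.007,0,0],[0,0.0031,-0.0095,0,0],[0,0.0047,-0.0142,0,0],[0,0.0062,-0.019,0,0],[0,0.0062,-0.019,0,0],[0,0.0062,-0.019,0,0]]

```text
clock: 7.58
position: [0.5785, -0.0132, 0.0375]
ee_rot: [0.497, -3.1, -0.001]
force: [-0.1, -0.7, 0.9]
width: 0.004
```

```bash
python3 look.py e wrist
```

```text
t 7.58 pos [ 0.5785 -0.0132  0.0375] jaw 108.21957367471573 down [-0.0024  0.0005 -1.    ] F [-0.0851 -0.7446  0.8805] w 0.004 j [ 0.4482  0.7395 -0.7704  1.8359  0.6725  0.8512  1.2304] dq 0.008548859806831968
```

View pics/ewrist.png

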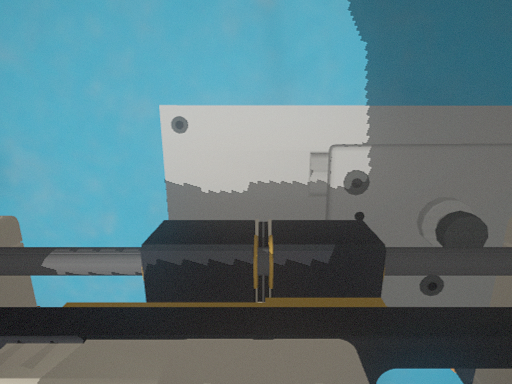

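Call:
step_arm:
  series:
    - [[0,0,0,0.04,0],[0,0,0,0.08,0],[0,-0.01,0.01,0.12,0],[0,-0.03,0.02,0.15,0],[0,-0.05,0.02,0.18,0],[0,-0.06,0.02,0.21,0],[0,-0.06,0.02,0.25,0],[0,-0.06,0.02,0.26,0],[0,-0.06,0.02,0.26,0],[0,-0.06,0.02,0.26,0]]

```text
clock: 8.47
position: [0.5186, 0.0073, 0.2978]
ee_rot: [0.498, -3.101, -0.001]
force: [-0.0, 0.5, -1.6]
width: 0.009
```

```bash
python3 look.py f wrist; python3 - <<'E'
import cv2
a=cv2.imread('pics/fwrist.png')[120:225,150:350]; cv2.imwrite('pics/fwz.png',cv2.resize(a,None,fx=4,fy=4,interpolation=cv2.INTER_CUBIC))
E
```

```text
t 8.47 pos [0.5186 0.0073 0.2978] jaw 108.24232181234338 down [-0.0011  0.0002 -1.    ] F [-0.0262  0.4844 -1.6372] w 0.009 j [ 0.6353  0.382  -1.0074  1.6857  0.3364  1.2627  1.4454] dq 0.03307241064740483
```

View pics/fwz.png

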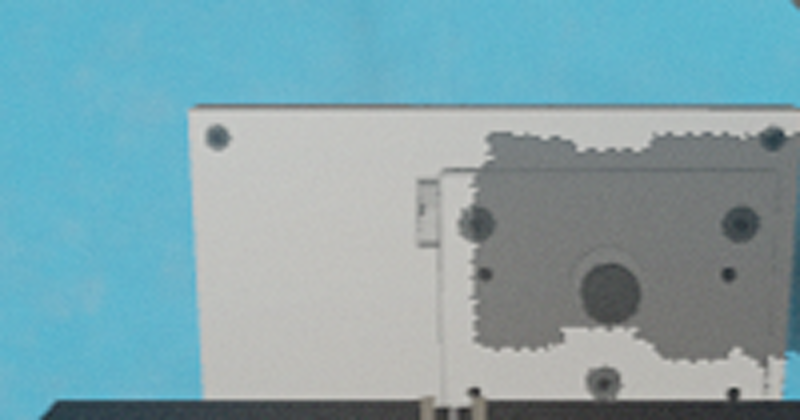

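```bash
python3 - <<'E'
from m2 import *
c=dict(np.load('pics/fwrist.npz'));d=c.pop('d')
z=lambda l:[((x+.5)/4-.5+150,(y+.5)/4-.5+120) for x,y in l]
print('base screws (-55,-132.5),(-55,62.5)',B(ray(c,z([(217,137),(772,138)]),.018)))
print('groove slot end -62',B(ray(c,z([(417,212)]),.018)))
for zz in(.0347,.040): print(zz,'g,c,f (-28,-45)(-28,45)(30,0)\n',B(ray(c,z([(476,224),(741,224),(604,383)]),zz)))
print('edge -58',B(ray(c,z([(440,212)]),.0247)),'right edge 58',B(ray(c,z([(776,212)]),.0347)))
print('arbor -8,0',B(ray(c,z([(610,294)]),.0545)))
P=pts(c,d)
for n,q in dict(deckL=(250,350,200,350),pg=(450,470,190,340),pc=(760,770,190,340),pf=(560,680,340,360),mid=(500,560,240,330),arb=(595,625,280,310)).items():
    (u0,v0),(u1,v1)=z([(q[0],q[2])])[0],z([(q[1],q[3])])[0]
    w=P[round(v0):round(v1)+1,round(u0):round(u1)+1].reshape(-1,3);print(n,B(w).mean(0),np.median(w[:,2]),len(w))
E
```

```text
base screws (-55,-132.5),(-55,62.5) [[ -55.1793 -133.0783]
 [ -54.9274   62.3792]]
groove slot end -62 [[-28.3508 -62.827 ]]
0.0347 g,c,f (-28,-45)(-28,45)(30,0)
 [[-27.4353 -42.0082]
 [-27.4875  49.2917]
 [ 30.3691   3.9479]]
0.04 g,c,f (-28,-45)(-28,45)(30,0)
 [[-28.5304 -42.1076]
 [-28.5819  48.0071]
 [ 28.5236   3.2519]]
edge -58 [[-29.6709 -54.5201]] right edge 58 [[-31.6994  61.0617]]
arbor -8,0 [[-7.7941  2.3429]]
deckL [  -6.1495 -104.9   ] 0.01919284834171403 988
pg [-13.9725 -47.6937] 0.035075673940647006 234
pc [-13.1685  58.0274] 0.03848165025242184 117
pf [17.4628  9.1322] 0.036102769028395404 186
mid [ -5.9971 -22.6422] 0.03557884434024386 368
arb [-9.3018  1.1004] 0.056963569659117724 72
```

Call:
step_arm:
  series:
    - [[0,-0.001,0.03,-0.02,0],[0,-0.003,0.06,-0.05,0],[0,-0.006,0.09,-0.08,0],[0,-0.008,0.12,-0.11,0],[0,-0.009,0.144,-0.14,0],[0,-0.009,0.144,-0.17,0],[0,-0.009,0.144,-0.19,0],[0,-0.009,0.144,-0.19,0],[0,-0.009,0.144,-0.19,0]]

```text
clock: 9.27
position: [0.5076, 0.1509, 0.1052]
ee_rot: [0.499, -3.094, -0.001]
force: [0.7, 0.7, 0.7]
width: 0.004
```

```bash
python3 look.py g wrist; python3 -c "
from m2 import *;from cell import observe
print(B(observe()['position'][None]))"
```

```text
t 9.27 pos [0.5076 0.1509 0.1052] jaw 108.31038127278362 down [-0.0072 -0.0004 -1.    ] F [0.6651 0.7082 0.6574] w 0.004 j [ 0.2249  0.6022 -0.8666  1.9016  0.5721  0.9137  0.9673] dq 0.041008516165564106
[[-8.5162 90.0255]]
```

View pics/gwrist.png

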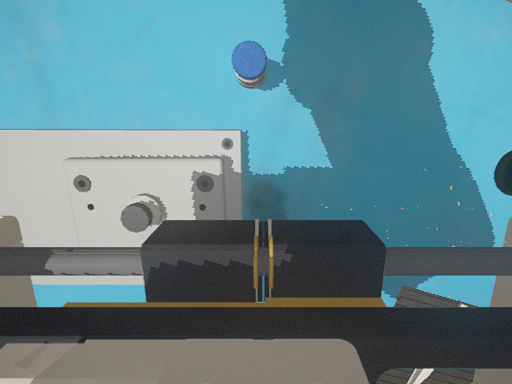

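Call:
step_arm:
  series:
    - [[0,0,0,-0.03,0],[0,0,0,-0.06,0],[0,0,0,-0.068,0],[0,0,0,-0.068,0],[0,0.0009,-0.0029,-0.068,0],[0,0.0019,-0.0057,-0.068,0],[0,0.0025,-0.0076,-0.068,0],[0,0.0028,-0.0086,-0.068,0],[0,0.0031,-0.0095,-0.068,0],[0,0.0034,-0.0105,-0.068,0],[0,0.0037,-0.0114,-0.068,0],[0,0.0041,-0.0124,-0.068,0],[0,0.0044,-0.0133,-0.068,0],[0,0.0044,-0.0133,-0.068,0],[0,0.0044,-0.0133,-0.068,0]]

```text
clock: 10.57
position: [0.5131, 0.1379, 0.0386]
ee_rot: [0.498, -3.097, -0.002]
force: [-1.1, 0.9, -0.6]
width: 0.003
```

```bash
python3 look.py i wrist; python3 -c "
from m2 import *;from cell import observe
print(B(observe()['position'][None]))"
```

```text
t 10.57 pos [0.5131 0.1379 0.0386] jaw 108.26581110538616 down [-0.0047  0.0005 -1.    ] F [-1.126   0.9497 -0.5943] w 0.003 j [ 0.1912  0.6875 -0.787   1.951   0.678   0.7937  0.9052] dq 0.002177528045793713
[[-8.5318 76.0778]]
```

View pics/iwrist.png

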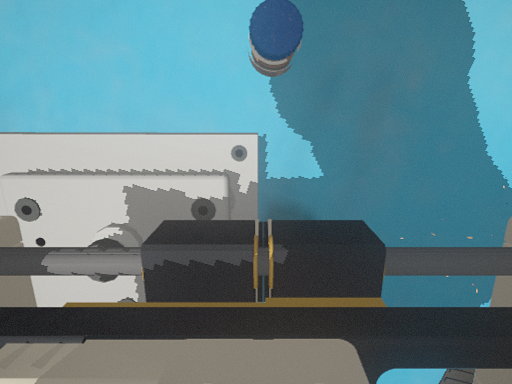

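```bash
python3 - <<'E'
from m2 import *
c=dict(np.load('pics/iwrist.npz'));d=c.pop('d')
print('base screw (-55,62.5)',B(ray(c,[(239,153.5)],.018)))
for zz in (.0347,.038):print('c g edge',B(ray(c,[(203,209.5),(27,209.5),(229,200)],zz)))
P=pts(c,d)
for v in (185,195,205,215):
  print([int(1e4*P[v,u,2]) for u in range(150,262,8)])
E
```

```text
base screw (-55,62.5) [[-54.4358  62.8353]]
c g edge [[-27.5331  44.937 ]
 [-27.4786 -46.2348]
 [-32.664   58.5504]]
c g edge [[-28.5993  45.6202]
 [-28.546  -43.5357]
 [-33.6168  58.9327]]
[357, 364, 346, 350, 356, 349, 351, 357, 354, 360, 192, 191, 200, 194]
[358, 367, 358, 351, 356, 357, 365, 369, 349, 361, 1839, 187, 197, 184]
[351, 362, 359, 365, 353, 349, 360, 383, 350, 366, 190, 190, 190, 180]
[361, 358, 354, 357, 364, 366, 378, 373, 359, 349, 192, 193, 194, 199]
```

Call:
step_arm:
  series:
    - [[0,-0.0019,0.0057,0,0],[0,-0.0037,0.0114,0,0],[0,-0.0037,0.0114,0.04,0],[0,-0.0037,0.0114,0.08,0],[0,-0.003,0.005,0.12,0],[0,0,-0.02,0.15,0],[0,0.005,-0.05,0.18,0],[0,0.005,-0.08,0.21,0],[0,0.005,-0.11,0.24,0],[0,0.005,-0.13,0.26,0],[0,0.005,-0.13,0.26,0],[0,0.005,-0.13,0.26,0],[0,0.005,-0.13,0.26,0]]

```text
clock: 11.7
position: [0.5175, 0.009, 0.298]
ee_rot: [0.5, -3.096, -0.003]
force: [-1.3, 1.2, -0.1]
width: 0.003
```

```bash
python3 look.py k wrist; python3 - <<'E'
import cv2
a=cv2.imread('pics/kwrist.png')[120:225,150:350]; cv2.imwrite('pics/kwz.png',cv2.resize(a,None,fx=4,fy=4,interpolation=cv2.INTER_CUBIC))
E
```

```text
t 11.7 pos [0.5175 0.009  0.298 ] jaw 108.32753003310052 down [-0.0053  0.0008 -1.    ] F [-1.3329  1.1882 -0.146 ] w 0.003 j [ 0.6359  0.3852 -1.0145  1.684   0.3382  1.2686  1.4409] dq 0.01986627863667099
```

View pics/kwz.png

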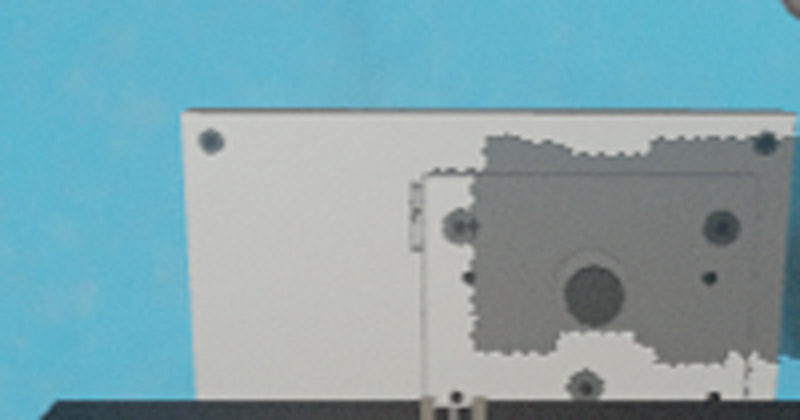

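```bash
cat > m3.py <<'E'
from m2 import *
def run(tag,bs,feet,arb,boxes):
    c=dict(np.load(f'pics/{tag}.npz'));d=c.pop('d')
    z=lambda l:[((x+.5)/4-.5+150,(y+.5)/4-.5+120) for x,y in l]
    print('base screws (-55,-132.5),(-55,62.5)',B(ray(c,z(bs),.018)).round(1))
    print('g,c,f (-28,-45)(-28,45)(30,0)\n',B(ray(c,z(feet),.0347)).round(1))
    print('arbor',B(ray(c,z(arb),.055)).round(1), ray(c,z(arb),.055))
    P=pts(c,d)
    for n,q in boxes.items():
        (u0,v0),(u1,v1)=z([(q[0],q[2])])[0],z([(q[1],q[3])])[0]
        w=P[round(v0):round(v1)+1,round(u0):round(u1)+1].reshape(-1,3);print(n,B(w).mean(0).round(1),np.median(w[:,2]),len(w))
E
python3 - <<'E'
from m3 import *
run('kwrist',[(210,141),(765,143)],[(458,226),(722,228),(586,385)],[(594,296)],dict(deck=(250,350,200,350),pg=(435,455,190,380),pc=(725,745,260,380),pf=(610,680,345,365),arb=(580,608,282,308)))
E
```

```text
base screws (-55,-132.5),(-55,62.5) [[ -55.1 -133.1]
 [ -54.8   62.6]]
g,c,f (-28,-45)(-28,45)(30,0)
 [[-28.1 -45.7]
 [-27.6  45.4]
 [ 29.6   0.1]]
arbor [[-8.6 -0.5]] [[0.5369 0.0651 0.055 ]]
deck [  -7.  -102.6] 0.019165979828478202 988
pg [ -7.  -50.7] 0.03567643665049641 294
pc [ 5.9 52. ] 0.035416335609361665 186
pf [18.3 20.8] 0.035565570897983234 114
arb [-9.1 -0.2] 0.05631522313559195 64
```

Call:
step_arm:
  series:
    - [[0,0.0195,0.0565,-0.03,0],[0,0.0195,0.0565,-0.06,0],[0,0.0195,0.0565,-0.1,0],[0,0.0195,0.0565,-0.14,0],[0,0.0195,0.0565,-0.18,0],[0,0.0195,0.0565,-0.205,0],[0,0.0195,0.0565,-0.213,0],[0,0.0195,0.0565,-0.213,0],[0,0.0195,0.0565,-0.213,0]]

```text
clock: 12.5
position: [0.5368, 0.0674, 0.0853]
ee_rot: [0.504, -3.095, -0.004]
force: [0.4, 0.5, 1.6]
width: 0.003
```

```bash
python3 look.py l side; python3 - <<'E'
import cv2
a=cv2.imread('pics/lside.png')[180:280,180:300]; cv2.imwrite('pics/lsidez.png',cv2.resize(a,None,fx=6,fy=6,interpolation=cv2.INTER_CUBIC))
E
```

```text
t 12.5 pos [0.5368 0.0674 0.0853] jaw 108.50163114313092 down [-0.0061  0.0017 -1.    ] F [0.3956 0.5374 1.5886] w 0.003 j [ 0.368   0.6425 -0.8458  1.8919  0.6084  0.8927  1.1124] dq 0.03165754344270634
```

View pics/lsidez.png

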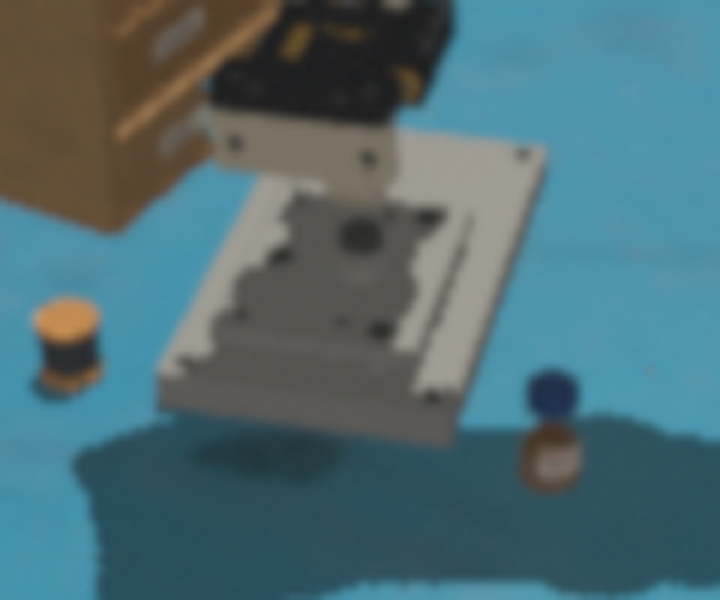

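Call:
step_arm:
  series:
    - [[0,0,-0.0015,-0.006,0],[0,0,-0.0015,-0.011,0],[0,0,-0.0015,-0.013,0],[0,0,-0.0015,-0.014,0],[0,0,-0.0015,-0.015,0],[0,0,-0.0015,-0.016,0],[0,0,-0.0015,-0.017,0],[0,0,-0.0015,-0.018,0],[0,0,-0.0015,-0.019,0],[0,0,-0.0015,-0.02,0],[0,0,-0.0015,-0.021,0],[0,0,-0.0015,-0.0215,0],[0,0,-0.0015,-0.0215,0]]

```text
clock: 13.63
position: [0.5377, 0.0657, 0.0646]
ee_rot: [0.503, -3.097, -0.004]
force: [-0.1, -0.5, 3.5]
width: 0.011
```

Call:
step_arm:
  series:
    - [[0,0,0,-0.001,0],[0,0,0,-0.002,0],[0,0,0,-0.0025,0],[0,0,0,-0.003,0],[0,0,0,-0.003,0]]

```text
clock: 14.05
position: [0.5378, 0.0658, 0.0625]
ee_rot: [0.504, -3.098, -0.003]
force: [-3.9, -2.6, 16.9]
width: 0.002
```

Call:
step_arm:
  series:
    - [[0,0,0,-0.001,0],[0,0,0,-0.0015,0],[0,0,0,-0.0015,0]]

```text
clock: 14.3
position: [0.5379, 0.0658, 0.0624]
ee_rot: [0.504, -3.098, -0.001]
force: [-6.9, -3.3, 24.3]
width: 0.007
```

Hard stop at the expected height. I'll lift off and check.

Call:
step_arm:
  series:
    - [[0,0,0,0.002,0],[0,0,0,0.005,0],[0,0,0,0.015,0],[0,0,0,0.05,0],[0,0,-0.01,0.09,0],[0,-0.01,-0.03,0.13,0],[0,-0.02,-0.05,0.17,0],[0,-0.02,-0.057,0.21,0],[0,-0.02,-0.057,0.235,0],[0,-0.02,-0.057,0.235,0],[0,-0.02,-0.057,0.235,0]]

```text
clock: 15.22
position: [0.5187, 0.0089, 0.2995]
ee_rot: [-0.503, 3.1, -0.0]
force: [-0.1, -0.9, -0.9]
width: 0.004
```

```bash
python3 look.py n wrist side top; python3 - <<'E'
import cv2
a=cv2.imread('pics/nwrist.png')[120:225,150:350]; cv2.imwrite('pics/nwz.png',cv2.resize(a,None,fx=4,fy=4,interpolation=cv2.INTER_CUBIC))
E
```

```text
t 15.22 pos [0.5187 0.0089 0.2995] jaw 108.422204074092 down [ 0.0011 -0.0001 -1.    ] F [-0.0594 -0.9114 -0.8797] w 0.004 j [ 0.6431  0.3852 -1.0247  1.6837  0.3437  1.267   1.4387] dq 0.058444361419501184
t 15.27 pos [0.5179 0.0087 0.2979] jaw 108.45087954476786 down [-0.0017 -0.0003 -1.    ] F [-0.2257 -0.7687 -0.2224] w 0.005 j [ 0.6423  0.3868 -1.0238  1.6859  0.3442  1.2664  1.4384] dq 0.031020430403536806
t 15.32 pos [0.5175 0.0087 0.2969] jaw 108.4724791577821 down [-0.0035 -0.0002 -1.    ] F [ 1.114  -0.4968  0.0056] w 0.006 j [ 0.6418  0.3879 -1.0233  1.6871  0.3443  1.2662  1.4383] dq 0.018402758391760716
```

View pics/nwz.png

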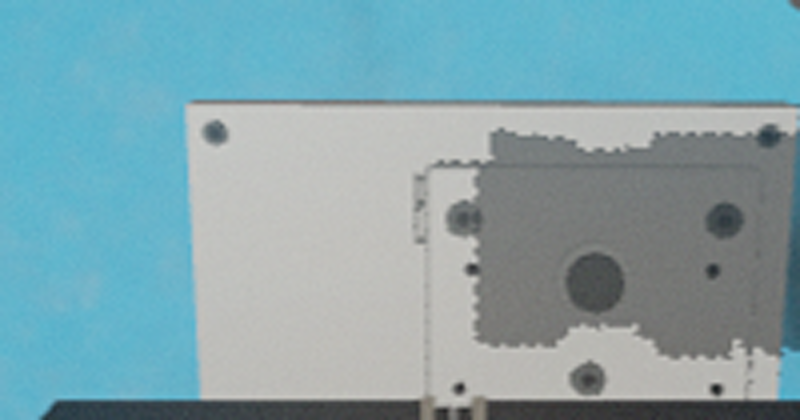

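View pics/nside.png

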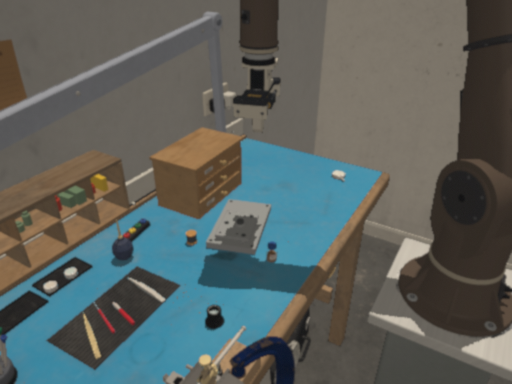

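```bash
python3 - <<'E'
from m3 import *
run('nwrist',[(215,132),(768,136)],[(464,218),(725,220),(588,378)],[(595,282)],dict(deck=(250,350,200,350),pg=(435,455,190,380),pc=(725,745,250,370),pf=(610,680,340,360),arb=(582,608,268,296)))
a=cv2.imread('pics/side0.png');b=cv2.imread('pics/nside.png');h=[]
for n,(u,v) in dict(spool=(191,237),bottle=(272,252),loupe=(214,317),dial=(339,175)).items():
    t=a[v-14:v+14,u-14:u+14]; w=b[v-20:v+20,u-20:u+20]
    r=cv2.matchTemplate(w,t,cv2.TM_CCOEFF_NORMED);_,m,_,l=cv2.minMaxLoc(r);print(n,l[0]-6,l[1]-6,round(m,3))
E
```

```text
base screws (-55,-132.5),(-55,62.5) [[ -55.3 -132.9]
 [ -54.6   62.5]]
g,c,f (-28,-45)(-28,45)(30,0)
 [[-28.1 -44.9]
 [-27.7  45.4]
 [ 30.1  -0.1]]
arbor [[-10.7  -1.3]] [[0.5352 0.0638 0.055 ]]
deck [  -3.9 -104.1] 0.01923790808981271 988
pg [ -4.3 -51.9] 0.03566936693028988 294
pc [ 4.3 50.8] 0.035560637543022605 186
pf [19.8 19.8] 0.03552651289772085 114
arb [-10.3  -1.2] 0.04956102270483123 64
spool 0 0 1.0
bottle 0 -1 0.859
loupe 0 0 1.0
dial 0 0 1.0
```

```bash
python3 -c "
from cell import arm;print(arm.sign_off())"
```

```text
the job is handed in; nothing more can be done
None
```

The stage is seated on all three feet and the arbor is home. I handed the job in at about 15.3 s, with the arm clear of everything.

- **Pushing the stage:** I pushed it along +y with the closed fingertips. The first full push overshot: the cone foot ended up about 4 mm past its seat and the stage was tilted. It did not slide back when I let go, so I nudged it back from the +y side and it dropped in.
- **Pressing the arbor:** I pressed it down until it hit a hard stop at the expected height. The wrist force reached about 24 N. Then I lifted off.
- **Seating check:** After the press, the foot screws measured within 0.5 mm of their seated positions. The plate is level to about 0.2 mm. It stands 16.4 mm above the deck, against 16.7 mm expected.
- **Arbor check:** The arbor top is 14.0 mm above the plate, which is the home height.
- **Bystanders:** The spool, loupe and dial gauge show no shift in the before-and-after side images. The bottle matched less well (score 0.86, a 1-pixel offset). I put that down to the arm's shadow now falling on it, because the arm did not come near it.

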